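# Switch off the hotplate and hang the kettle on its hook

## Task

Bark steaming is done for the day: first turn the hotplate's heat knob all the way back to its zero stop, while the kettle still stands on the plate. Then take the kettle by its handle, keeping it upright, and hang it by the middle of the handle bar in the hook of the wooden stand, so that it hangs there level, free and still. Leave the tea caddy, the jar and the wooden block where they are.

Things in the scene. Friction and masses are not known exactly. Their poses are not given: they have to be found in the camera images.
- hotplate: white hotplate, box 200 (x) x 300 (y) x 55 mm high, fixed to the bench. Origin: centre of its underside, on the bench; it turns about z only. A dark round plate (160 mm across, top 63 mm above the bench) is centred at its y = -65 mm; the heat knob's axis is at its y = +90 mm. A red dot 56 mm from that axis, towards the hotplate's -x, marks zero
- heat_knob (a joint): knob angle, rad: 0 at its zero (off) hard stop, growing clockwise seen from above; turn it counter-clockwise to go back to 0. Black disc 60 mm across with an upright grip bar on it, 57 mm long, 14 thick, 32 high, a white line on its pointer half. At 0 the bar lies along the hotplate's x, white line towards -x, at the red dot. Friction about 0.04 N m
- heat_knob_grip (a point): point on the knob's vertical axis at the height to grip, 37 mm above the hotplate's top and 7 mm below the top of the grip bar. Its axes turn with the knob: x along the grip bar
- kettle: closed steel kettle, 0.45 kg, 124 mm across, 175 high. Origin: centre of its underside, z up. Rigid handle over the lid: uprights at y = +-64 mm carry a level brown wooden bar along y, 12 mm wide, 10 high, 108 long, its centre 170 mm up; lid knob ends 102 mm up, so 63 mm are free under the bar. Spout to +y, reaching y = 102 mm, 93 mm up. It may hang either way round
- kettle_bar (a point): centre of the handle bar, the part that goes into the hook; same axes as the kettle (y along the bar)
- hook_stand: hook stand, fixed. Origin: on the bench below the hook's seat; x from the hook's open end to the post. Foot 200 x 150 x 18 mm, x -50 to 150; wooden post 34 mm square at x = 125, brass cap to 249 mm up. A dark steel strip 16 mm wide, 5 thick runs from it to -x, top 230 mm up, slopes down from x = 30 to 12 to a level seat (24 long, top 210 up) and rises to a tip at x = -24, 238 up
- hook_seat (a point): middle of the top of the hook's seat, 210 mm above the bench; the middle of the handle bar belongs here, lying across the strip (along y), its centre then 5 mm above this point. Same axes as the hook stand
- tea_caddy: bystander: dark brown bark tea caddy, a cylinder 72 mm across, 100 mm high; origin: centre of its underside
- lacquer_jar: bystander: amber jar with a white cap, 64 mm across, 80 mm high; origin: centre of its underside
- press_block: bystander: dark wooden block, 60 x 100 x 45 mm; origin: centre of its underside

How it is judged:
On the way, in this order (a step that is already met when the one before it is completed fails the run):
1. the heat knob is back at its zero stop (within 0.12 rad) with the kettle still on the plate (value of joint heat_knob below 0.12 rad and horizontal distance between kettle and hotplate below 0.15 m and height (world z) of kettle below 0.08 m), for 0.2 s.
2. the middle of the handle bar lies in the seat of the hook and the hook bears the kettle's weight (x of kettle_bar in the frame of hook_seat between -0.02 and 0.02 m and y of kettle_bar in the frame of hook_seat between -0.025 and 0.025 m and z of kettle_bar in the frame of hook_seat between -0.008 and 0.018 m and contact force between kettle and hook_stand above 1 N), for 0.2 s.
At the end, for the whole second after the job is handed in: Knob within 0.12 rad of zero. Kettle hangs on the hook: bar centre within 20 mm along (x) and 25 mm across (y) of the seat's middle, -8 to +18 mm from its height; the stand bears over 1 N; kettle within 0.25 rad of upright and at rest (0.05 m/s, 0.5 rad/s) (all of step 2 and value of joint heat_knob below 0.12 rad and angle between kettle's own z axis and vertical below 0.25 rad and linear speed of kettle below 0.05 m/s and angular speed of kettle below 0.5 rad/s); the robot touches nothing.
It fails at once if the kettle is tipped more than 0.6 rad from upright (angle between kettle's own z axis and vertical above 0.6 rad).
It fails at once if the tea caddy is moved more than 30 mm (distance of tea_caddy from where it was at the start of the episode above 0.03 m).
It fails at once if the lacquer jar is moved more than 30 mm (distance of lacquer_jar from where it was at the start of the episode above 0.03 m).
It fails at once if the press block is moved more than 30 mm (distance of press_block from where it was at the start of the episode above 0.03 m).
It also fails if it takes over 72 s, if anything falls off the work surface, if the arm or the gripper's body presses on something with over 40 N, if the wrist force passes 120 N, or if a joint passes its speed limit or range.

## Robot

A 6-joint arm with a two-finger parallel gripper is mounted at the origin on the work surface. World frame = base frame: x ahead of the robot, y to its left, z up, the work surface at z = 0. Lengths are in m, angles in rad, forces in N, time in s.
With the tool pointing down it reaches from about 0.25 to 0.725 m from the base axis. Payload 4 kg.
Tool frame: the origin (TCP) lies on the centre line of the jaws, within the pads' length; the fingertips stand 17 mm ahead of it and the grasp point (between the pads) lies 2 mm behind it; z points along the fingers, y is the line along which they close (so a half turn about z gives the same grasp; the last joint's range is limited). The gripper opens to 85 mm and grips with 20 to 120 N. Pads are 22 mm wide; open, the fingers measure 114 mm over their backs; the gripper's body (76 mm by 85 mm) begins 54 mm behind the grasp point. The pads swing forward as they close: fully open they stand 13 mm farther back than shut.
Start: joints at [1.103, 0.241, 0.005, 1.335, 0, 1.571], TCP at [0.225, 0.446, 0.248] pointing down, gripper open.
Joint ranges: [-2.72, 2.72], [-1.05, 1.87], [-1.09, 1.28], [-1.99, 2.15], [-1.42, 1.44], [-3.14, 3.14]. Speed limits (rad/s): [2.79, 2.79, 3.14, 3.14, 3.14, 3.14].

## Interface

Orientations are given as a unit quaternion [x, y, z, w].
In Python, from workcell import get_obs, imaging, order gives the robot as it stands.
- The arm moves only by the tool apply_moves, never from a script. Its argument "targets" is a list that holds one entry, the list of rows, each a list of 5 numbers: the shift along the world's x, y, z in units of 40 mm (1.0 is 40 mm), then the turn about the world's z in degrees, then the gripper command: -1 is shut, 1 is fully open, values between are in proportion. In form: [[[dx, dy, dz, turn, fingers], ...]]. A call has 1 to 8 rows; each row shifts and turns the commanded pose from where the row before left it; what a row does not reach is not made up. A row lasts 1/12 s, in which the tool goes at most 41.7 mm and 7.16 degrees, less where a joint would pass 70% of its speed; a pose out of reach is approached as far as the arm can. A call is refused whole if a number of a shift passes 1 or a number of a turn 7.16, either way. A call with a gripper value outside its range is refused whole. The fingers move at their own pace and stop on an object; the grip force is fixed at half the most. Time passes only in rows, so rows that do not move let the fingers close. It gives the time, the measured TCP pose, the force, the opening and the grip force at its end, in the units of the state.
- get_obs(): the state, without advancing time (a new reading comes with each control period).
- imaging.camera(name): name is "scene" or "top" or "wrist"; returns (picture, depth): 384x512x3 uint8, blue, green, red; 384x512 float32, m along the optical axis (not along the pixel's ray), 0 where there is no reading.
- imaging.get_calibration(name): a dict with "camera_matrix" (3x3 intrinsics, pixels), "eye" and "rotation" of the camera in the world; the wrist camera has in their place "hand_eye" (4x4, takes a point from camera to tool coordinates, whose origin is the TCP and whose axes are the flange's). Camera axes: x right, y down, z forward; pixel columns grow to the right and rows downward; lengths in m; the calibration is good to about 2 mm. A picture is of the moment at which its call begins: read the wrist's pose just before it. get_calibration takes no time and is no camera call.
- order.job_done(): hands the job in; it is judged then, once.
The state is a dict: "clock": time; "joint_pos": joint angles; "joint_vel": joint speeds; "tau": joint torques, N m; "eef_pos": TCP position; "tool_rot": TCP orientation; "ft_force": force on the tool from outside, world axes, zero at the start; "ft_torque": the same for the moment, N m; "grip_width": finger opening in m; "grasp_force": force on a finger pad.
Only numpy, scipy, OpenCV 4.12 (cv2) and the standard library are available. Lean on these libraries where they do the work, as an engineer would, in place of code of your own. Each camera call takes 0.05 s, during which the arm holds its last target. There are 200 camera calls.

## Working session

There is one attempt and no reset: what is moved stays moved. The work goes in short steps, Python scripts to look and compute and a tool call to move; the robot and the scene stay as the last step left them, time stands still between calls to the robot, and variables do not carry over. Pictures are saved under pics/ and viewed, at most 10 in all, crops included, and the job is handed in when it is done.

Besides the shell and the picture viewer there is one more tool, called after "Request:" by a JSON object that holds its "fn" and its "kwargs". apply_moves: Moves the arm, as the interface text tells. Its arguments: {"type":"object","properties":{"targets":{"type":"array","items":{"type":"array","items":{"type":"array","items":{"type":"number"}}}}},"required":["targets"]}

```bash
mkdir -p pics
cat > h.py <<'E'
import numpy as np, cv2
from workcell import get_obs, imaging, order
from scipy.spatial.transform import Rotation as R
def shot(name):
    o=get_obs(); p,d=imaging.camera(name); c=imaging.get_calibration(name)
    K=np.array(c["camera_matrix"])
    if name=="wrist":
        H=np.array(c["hand_eye"]); T=np.eye(4); T[:3,:3]=R.from_quat(o["tool_rot"]).as_matrix(); T[:3,3]=o["eef_pos"]; T=T@H
    else:
        T=np.eye(4); T[:3,:3]=np.array(c["rotation"]); T[:3,3]=c["eye"]
    v,u=np.mgrid[:384,:512]
    P=np.stack([(u-K[0,2])/K[0,0]*d,(v-K[1,2])/K[1,1]*d,d],-1)
    W=P@T[:3,:3].T+T[:3,3]; W[d==0]=np.nan
    return np.array(p),W,K,T
E
python3 - <<'E'
from h import *
for n in ("top","scene"):
    p,W,K,T=shot(n); np.savez(f"{n}0.npz",p=p,W=W,K=K,T=T); cv2.imwrite(f"pics/{n}0.png",cv2.resize(p,(800,600)))
    print(n,K[0,0],T.round(3).tolist())
print(get_obs())
E
```

```text
Traceback (most recent call last):
  File "h.py", line 10, in shot
    T=np.eye(4); T[:3,:3]=np.array(c["rotation"]); T[:3,3]=c["eye"]
                 ~^^^^^^^
ValueError: could not broadcast input array from shape (4,) into shape (3,3)
```

Rotation is a quaternion.

```bash
sed -i 's/np.array(c\["rotation"\])/R.from_quat(c["rotation"]).as_matrix()/' h.py
python3 - <<'E'
from h import *
for n in ("top","scene"):
    p,W,K,T=shot(n); np.savez(f"{n}0.npz",p=p,W=W,K=K,T=T); cv2.imwrite(f"pics/{n}0.png",cv2.resize(p,(800,600)))
    print(n,K[0,0],T.round(3).tolist(), np.nanmedian(W[...,2]))
print(get_obs())
E
```

```text
top 380.4937833884141 [[-0.021, -0.997, 0.08, 0.562], [-1.0, 0.021, 0.001, -0.005], [-0.003, -0.079, -0.997, 1.211], [0.0, 0.0, 0.0, 1.0]] -0.0015046824770251765
scene 346.8133571636995 [[0.635, 0.626, -0.454, 1.063], [0.773, -0.502, 0.389, -0.374], [0.016, -0.597, -0.802, 0.953], [0.0, 0.0, 0.0, 1.0]] -0.00041187203767745206
{'clock': 0.15, 'joint_pos': array([1.10306538e+00, 2.41253170e-01, 4.04554306e-03, 1.33520730e+00,
       5.11638351e-06, 1.57078421e+00]), 'joint_vel': array([-0.00067757, -0.00078443,  0.00309694, -0.00234918, -0.00127573,
       -0.00085909]), 'tau': array([ 1.30296674e-03, -3.72634971e+01,  2.52638841e+01,  1.23585924e-02,
        1.16770989e-04, -4.06627095e-06]), 'eef_pos': array([0.2252273 , 0.44589667, 0.24761536]), 'tool_rot': array([ 2.31733527e-01,  9.72778966e-01, -7.86675180e-04, -1.90040095e-04]), 'ft_force': array([-0.42914444,  0.03826165,  0.26036519]), 'ft_torque': array([ 0.00999393, -0.00186911, -0.02681583]), 'grasp_force': 0.0, 'grip_width': 0.08526585483999456}
```

View pics/top0.png

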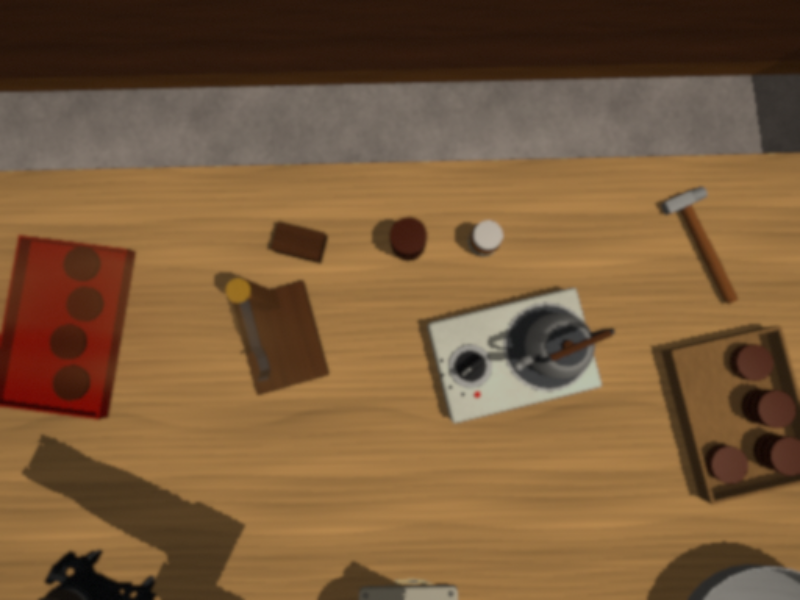

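View pics/scene0.png

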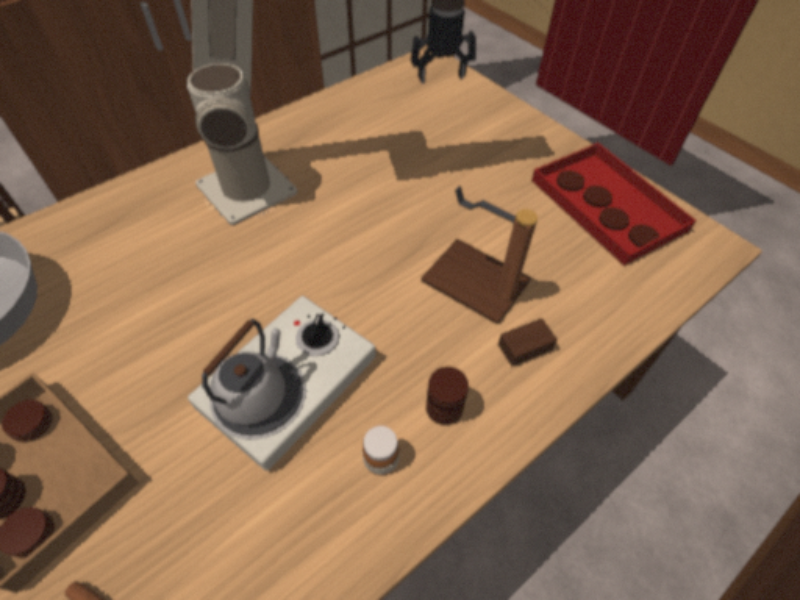

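The top view shows the hotplate at view px (428..601, 290..422), with the knob at (468,366), the red dot at (477,394) and the kettle bar at about (520,365)-(612,332). The stand's cap is at (238,290), with the strip running to its tip at (265,375).

```bash
cat >> h.py <<'E'
def onplane(K,T,u,v,z):
    r=T[:3,:3]@np.array([(u-K[0,2])/K[0,0],(v-K[1,2])/K[1,1],1]); return T[:3,3]+r*(z-T[2,3])/r[2]
E
python3 - <<'E'
from h import *
f=np.load("top0.npz");p,W,K,T=f["p"],f["W"],f["K"],f["T"]
s=.64
for n,u,v,z in [("c1",428,323,.055),("c2",575,290,.055),("c3",601,386,.055),("c4",453,422,.055),("knob",468,364,.09),("dot",477,394,.055),("b1",523,364,.23),("b2",612,332,.23),("cap",238,290,.249),("strip_tip",265,375,.238)]:
    print(n,onplane(K,T,u*s,v*s,z).round(3))
a=cv2.resize(p[180:275,265:395],(800,584),interpolation=cv2.INTER_CUBIC)
cv2.imwrite("pics/c1.png",a)
# elevated points: bar by height, strip by height
Z=W[...,2]
m=(Z>.215)&(Z<.26)&(W[...,0]>.3)
n,l,st,c=cv2.connectedComponentsWithStats(m.astype('uint8'))
for i in range(1,n):
    if st[i,4]>8:
        q=W[l==i]; mu=q.mean(0); e=np.linalg.svd(q[:,:2]-mu[:2],full_matrices=False)[2][0]
        t=(q[:,:2]-mu[:2])@e; print(st[i],mu.round(3),e.round(3),t.min().round(3),t.max().round(3),q[:,2].max().round(3))
E
```

```text
c1 [ 0.607 -0.05   0.055]
c2 [ 0.665 -0.338  0.055]
c3 [ 0.479 -0.38   0.055]
c4 [ 0.416 -0.093  0.055]
knob [ 0.527 -0.122  0.09 ]
dot [ 0.468 -0.141  0.055]
b1 [ 0.53  -0.197  0.23 ]
b2 [ 0.579 -0.346  0.23 ]
cap [0.66  0.265 0.249]
strip_tip [0.521 0.224 0.238]
[145 178  24  50 471] [0.63  0.257 0.236] [-0.973 -0.233] -0.052 0.076 0.251
[346 210  48  22 241] [ 0.559 -0.288  0.236] [-0.371  0.929] -0.069 0.063 0.242
[165 237   8   7  36] [0.52  0.229 0.23 ] [-0.076  0.997] -0.008 0.009 0.238
```

View pics/c1.png

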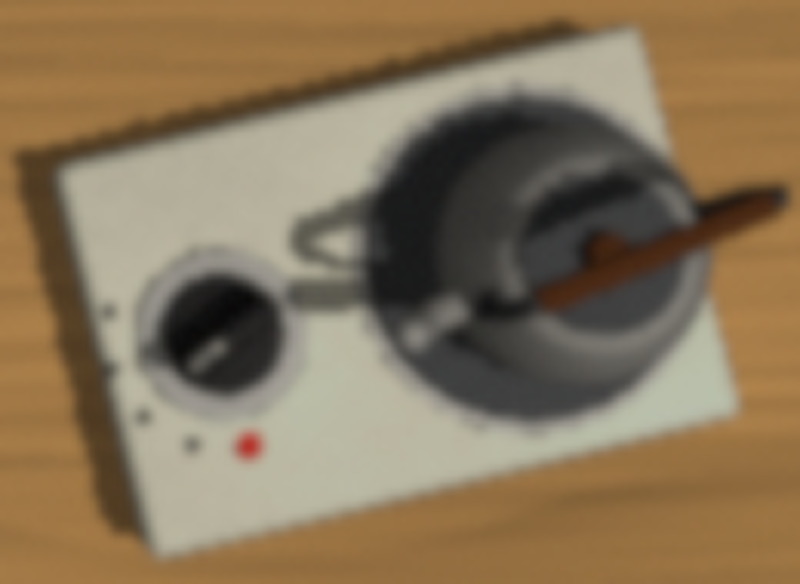

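The crop shows the white pointer line from (228,345) to (190,368), so it points at about 121° in the world. The red dot is at (249,446), about 192°, so the knob is about 71° clockwise of zero. The hotplate centre is about (0.542,-0.215) with a yaw of about 12.3°. That predicts the dot within 2 mm, and puts the knob axis at (0.523,-0.127). I'll move above the knob.

Request:
{"fn": "apply_moves", "kwargs": {"targets": [[[0.46,-0.88,0.1,-2,1],[0.46,-0.88,0.1,-2,1],[0.46,-0.88,0.1,-2,1],[0.46,-0.88,0.1,-2,1],[0.46,-0.88,0.1,-2,1],[0.46,-0.88,0.1,-2,1],[0.46,-0.88,0.1,-2,1],[0.46,-0.88,0.1,-2,1]]]}}

```text
clock: 0.82
eef_pos: [0.3729, 0.1628, 0.2804]
tool_rot: [0.366, 0.931, 0.0, -0.0]
ft_force: [1.2, 0.8, 0.4]
grip_width: 0.0855
grasp_force: 0.0
```

Request:
{"fn": "apply_moves", "kwargs": {"targets": [[[0.46,-0.88,0.1,-2,1],[0.46,-0.88,0.1,-2,1],[0.46,-0.88,0.1,-2,1],[0.46,-0.88,0.1,-2,1],[0.46,-0.88,0.1,-2,1],[0.46,-0.88,0.1,-2,1],[0.46,-0.88,0.1,-2,1],[0,0,0,0,1]]]}}

```text
clock: 1.48
eef_pos: [0.504, -0.0875, 0.3077]
tool_rot: [0.479, 0.878, -0.001, 0.001]
ft_force: [-0.1, 1.4, 0.3]
grip_width: 0.0854
grasp_force: 0.0
```

Run:
```python
from h import *
o=get_obs(); m=R.from_quat(o["tool_rot"]).as_matrix(); print(o["clock"],o["eef_pos"].round(4),o["joint_pos"].round(3),np.degrees(np.arctan2(m[1,1],m[0,1])))
p,W,K,T=shot("wrist"); np.savez("w1.npz",p=p,W=W,K=K,T=T); cv2.imwrite("pics/w1.png",cv2.resize(p,(800,600),interpolation=cv2.INTER_CUBIC)); print(T.round(3))
```

```text
1.4833 [ 0.504  -0.0875  0.3077] [-0.17   0.246  0.165  1.488 -0.002  0.829] 32.7323616355006
[[ 0.841  0.515  0.165  0.463]
 [ 0.541 -0.801 -0.255 -0.023]
 [ 0.001  0.304 -0.953  0.433]
 [ 0.     0.     0.     1.   ]]
```

View pics/w1.png

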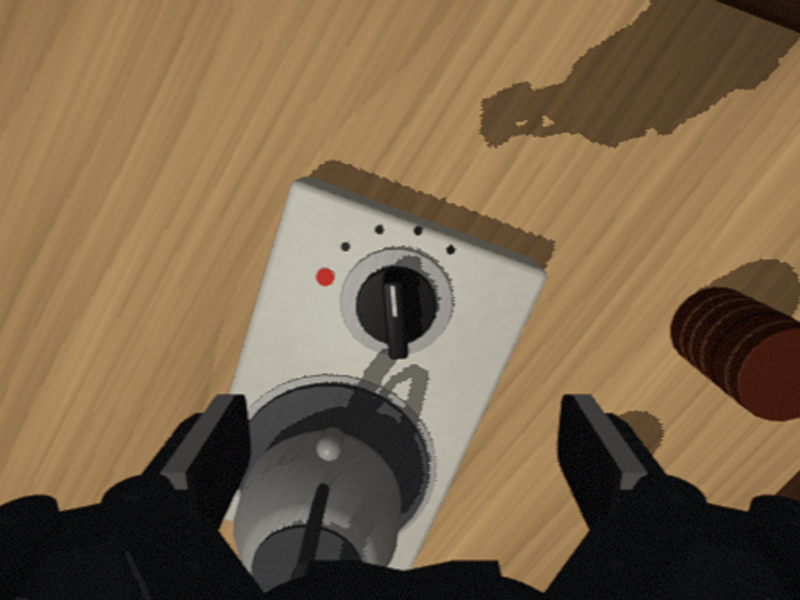

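The wrist view shows the knob bar nearly vertical at about (391,284)-(399,357), the red dot at (325,277) and the spout tip at (329,447).

Run:
```python
from h import *
f=np.load("w1.npz");p,W,K,T=f["p"],f["W"],f["K"],f["T"]
s=.64
print("dot",onplane(K,T,325*s,277*s,.055).round(4),"corners",onplane(K,T,295*s,181*s,.055).round(4),onplane(K,T,546*s,271*s,.055).round(4))
for u,v in [(391,284),(398,346),(399,357)]: print(onplane(K,T,u*s,v*s,.099).round(4),W[int(v*s),int(u*s)].round(4))
Z=W[...,2]; k=np.hypot(W[...,0]-.523,W[...,1]+.127)<.04
m=k&(Z>.088)&(Z<.108); q=W[m][:,:2].astype('float32'); print("bar",m.sum(),cv2.minAreaRect(q),np.median(W[m][:,2]))
print("spout tip",onplane(K,T,329*s,447*s,.156), W[int(447*s),int(329*s)])
m=(Z>.14)&(Z<.165)&(np.hypot(W[...,0]-.522,W[...,1]+.185)<.03); print(m.sum(),W[m].mean(0),W[m][:,1].max(),W[m].max(0))
```

```text
dot [ 0.4711 -0.1421  0.055 ] corners [ 0.4185 -0.0934  0.055 ] [ 0.6054 -0.0503  0.055 ]
[ 0.5088 -0.1091  0.099 ] [ 0.5083 -0.1089  0.0976]
[ 0.5362 -0.1435  0.099 ] [ 0.535  -0.1429  0.1007]
[ 0.5412 -0.15    0.099 ] [ 0.5408 -0.15    0.0982]
bar 699 ((0.5241745710372925, -0.12961417436599731), (0.014037171378731728, 0.056314632296562195), 37.210845947265625) 0.09832797335811233
spout tip [ 0.52413622 -0.20065258  0.156     ] [ 0.52402405 -0.20194911  0.15430419]
241 [ 0.52449084 -0.20310428  0.15142958] -0.19776254097412493 [ 0.53305978 -0.19776254  0.15722224]
```

Request:
{"fn": "apply_moves", "kwargs": {"targets": [[[0.1,-0.21,-0.75,0.9,1],[0.1,-0.21,-0.75,0.9,1],[0.1,-0.21,-0.75,0.9,1],[0.1,-0.21,-0.75,0.9,1],[0.1,-0.21,-0.75,0.9,1],[0,0,0,0,1],[0,0,0,0,1],[0,0,0,0,1]]]}}

```text
clock: 2.2
eef_pos: [0.5218, -0.1229, 0.1598]
tool_rot: [0.44, 0.898, 0.0, 0.0]
ft_force: [-0.0, 0.9, 0.3]
grip_width: 0.0855
grasp_force: 0.0
```

Request:
{"fn": "apply_moves", "kwargs": {"targets": [[[0.05,-0.165,0,0,1],[0,0,-0.6,0,1],[0,0,-0.6,0,1],[0,0,-0.47,0,1],[0,0,0,0,1],[0,0,0,0,1]]]}}

```text
clock: 2.7
eef_pos: [0.5238, -0.1303, 0.0926]
tool_rot: [0.441, 0.898, 0.0, 0.0]
ft_force: [0.4, -0.2, 0.9]
grip_width: 0.0858
grasp_force: 0.0
```

Request:
{"fn": "apply_moves", "kwargs": {"targets": [[[0,0,0,0,-1],[0,0,0,0,-1],[0,0,0,0,-1],[0,0,0,0,-1],[0,0,0,0,-1],[0,0,0,0,-1],[0,0,0,0,-1],[0,0,0,0,-1]]]}}

```text
clock: 3.37
eef_pos: [0.5244, -0.1298, 0.0923]
tool_rot: [0.441, 0.898, 0.001, 0.001]
ft_force: [1.5, 3.4, 3.4]
grip_width: 0.0128
grasp_force: 60.8
```

Gripped. Turning CCW about 66°.

Request:
{"fn": "apply_moves", "kwargs": {"targets": [[[0,0,0,5,-1],[0,0,0,5,-1],[0,0,0,5,-1],[0,0,0,5,-1],[0,0,0,5,-1],[0,0,0,5,-1],[0,0,0,5,-1],[0,0,0,5,-1]]]}}

```text
clock: 4.03
eef_pos: [0.5247, -0.1295, 0.0923]
tool_rot: [0.105, 0.995, 0.001, 0.001]
ft_force: [2.9, 4.9, 4.1]
grip_width: 0.013
grasp_force: 60.8
```

Request:
{"fn": "apply_moves", "kwargs": {"targets": [[[0,0,0,5,-1],[0,0,0,5,-1],[0,0,0,5,-1],[0,0,0,5,-1],[0,0,0,2,-1],[0,0,0,2,-1],[0,0,0,0,-1],[0,0,0,0,-1]]]}}

```text
clock: 4.7
eef_pos: [0.5247, -0.1293, 0.0923]
tool_rot: [-0.103, 0.995, 0.001, 0.001]
ft_force: [1.5, 4.9, 4.7]
grip_width: 0.0126
grasp_force: 60.8
```

```bash
python3 -c "
from h import *
o=get_obs(); m=R.from_quat(o['tool_rot']).as_matrix(); print(o['ft_force'],o['ft_torque'],o['joint_pos'],o['eef_pos'],np.degrees(np.arctan2(m[1,1],m[0,1])))"
```

```text
[1.52720228 4.89524714 4.72307402] [ 0.88829646 -0.44848805  0.0361277 ] [-0.24296757  0.43490364 -0.14545334  0.98817436  0.0024044  -0.44837711] [ 0.52471163 -0.12934757  0.09225755] 101.76936053521771
```

Request:
{"fn": "apply_moves", "kwargs": {"targets": [[[0,0,0,2,-1],[0,0,0,2,-1],[0,0,0,1,-1],[0,0,0,0,-1],[0,0,0,0,-1]]]}}

```text
clock: 5.12
eef_pos: [0.5247, -0.1293, 0.0923]
tool_rot: [-0.143, 0.99, 0.001, 0.002]
ft_force: [2.5, 5.2, 2.9]
grip_width: 0.0128
grasp_force: 80.2
```

```bash
python3 -c "
from h import *
o=get_obs(); m=R.from_quat(o['tool_rot']).as_matrix(); print(o['ft_force'],o['ft_torque'],np.degrees(np.arctan2(m[1,1],m[0,1])))"
```

```text
[2.49399627 5.15301183 2.9272687 ] [ 1.15495577 -0.47883909 -1.95875006] 106.4293804023531
```

The torque jumped to -1.96 N·m, so the knob is at its stop. I'll release partway and lift.

Request:
{"fn": "apply_moves", "kwargs": {"targets": [[[0,0,0,-2,-1],[0,0,0,0,-0.2],[0,0,0,0,-0.2],[0,0,0,0,-0.2],[0,0,0,0,-0.2],[0,0,0,0,-0.2]]]}}

```text
clock: 5.62
eef_pos: [0.5231, -0.1305, 0.0912]
tool_rot: [-0.128, 0.992, -0.0, -0.0]
ft_force: [0.5, -0.8, 0.0]
grip_width: 0.0341
grasp_force: 0.0
```

Request:
{"fn": "apply_moves", "kwargs": {"targets": [[[0,0,0.5,0,-0.2],[0,0,0.8,0,-0.2],[0,0.2,0.9,0,-0.2],[0,0.4,0.8,0,0],[0,0.4,0.9,0,1],[0,0,0.9,0,1],[0,0,0.9,0,1],[0,0,0,0,1]]]}}

```text
clock: 6.28
eef_pos: [0.5261, -0.0906, 0.3277]
tool_rot: [-0.128, 0.992, -0.002, 0.007]
ft_force: [0.2, -0.3, 1.6]
grip_width: 0.085
grasp_force: 0.0
```

Run:
```python
from h import *
o=get_obs(); m=R.from_quat(o["tool_rot"]).as_matrix(); print(o["clock"],o["eef_pos"].round(4),o["joint_pos"].round(3),np.degrees(np.arctan2(m[1,1],m[0,1])))
p,W,K,T=shot("wrist"); np.savez("w2.npz",p=p,W=W,K=K,T=T); cv2.imwrite("pics/w2.png",cv2.resize(p,(800,600),interpolation=cv2.INTER_CUBIC))
Z=W[...,2]; k=np.hypot(W[...,0]-.5245,W[...,1]+.1295)<.04
m=k&(Z>.088)&(Z<.108); q=W[m][:,:2].astype('float32'); print("bar",m.sum(),cv2.minAreaRect(q))
```

```text
6.2833 [ 0.5261 -0.0906  0.3277] [-0.17   0.281  0.263  1.539 -0.    -0.428] 104.7431395822215
bar 731 ((0.5249099135398865, -0.13003619015216827), (0.05688212439417839, 0.013393604196608067), 12.57806396484375)
```

View pics/w2.png

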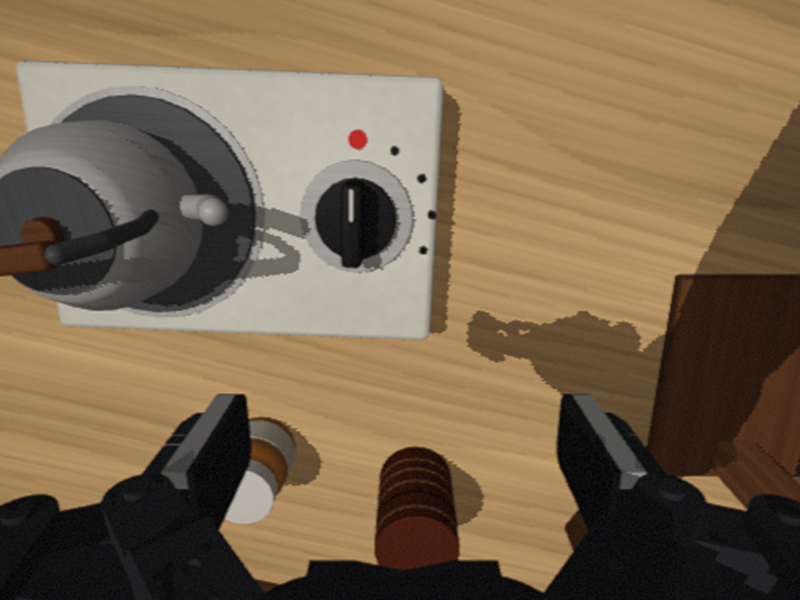

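The knob bar now measures 192.6° with the pointer at the red dot, so the knob is at zero. Next I'll look at the kettle from above and work out the stand pose from the top depth image.

Request:
{"fn": "apply_moves", "kwargs": {"targets": [[[0.05,-0.25,0.1,-7,1],[0.05,-0.25,0.1,-7,1],[0.05,-0.25,0.1,-7,1],[0.05,-0.25,0.1,-7,1],[0.05,-0.25,0.1,-7,1],[0.05,-0.25,0.1,-7,1],[0.05,-0.25,0.1,-7,1],[0.05,-0.25,0.1,-7,1]]]}}

```text
clock: 7.0
eef_pos: [0.539, -0.1709, 0.3499]
tool_rot: [0.356, 0.935, -0.0, -0.002]
ft_force: [-0.9, 0.2, 0.0]
grip_width: 0.0855
grasp_force: 0.0
```

Request:
{"fn": "apply_moves", "kwargs": {"targets": [[[0.05,-0.25,0,-7,1],[0.05,-0.25,0,-7,1],[0.05,-0.25,0,-7,1],[0.05,-0.25,0,-7,1],[0,-0.25,0,0,1],[0,0,0,0,1],[0,0,0,0,1],[0,0,0,0,1]]]}}

```text
clock: 7.67
eef_pos: [0.5472, -0.2201, 0.351]
tool_rot: [0.568, 0.823, -0.0, -0.001]
ft_force: [-0.4, -0.4, 0.1]
grip_width: 0.0853
grasp_force: 0.0
```

Run:
```python
from h import *
o=get_obs(); m=R.from_quat(o["tool_rot"]).as_matrix(); print(o["clock"],o["eef_pos"].round(4),np.degrees(np.arctan2(m[1,1],m[0,1])))
p,W,K,T=shot("wrist"); np.savez("w3.npz",p=p,W=W,K=K,T=T); cv2.imwrite("pics/w3.png",cv2.resize(p,(800,600),interpolation=cv2.INTER_CUBIC))
Z=W[...,2]; m=(Z>.22)&(Z<.26)&(np.hypot(W[...,0]-.557,W[...,1]+.285)<.1)
hsv=cv2.cvtColor(p,cv2.COLOR_BGR2HSV); b=m&(hsv[...,1]>90)
for mm in (m,b):
    q=W[mm]; print(mm.sum(),cv2.minAreaRect(q[:,:2].astype('float32')),np.median(q[:,2]))
f=np.load("top0.npz");W=f["W"];Z=W[...,2]
for lo,hi in ((.215,.243),(.243,.26),(.2,.215)):
    m=(Z>lo)&(Z<hi)&(abs(W[...,0]-.6)<.15)&(abs(W[...,1]-.24)<.08); q=W[m]
    print(m.sum(),q.mean(0).round(4),cv2.minAreaRect(q[:,:2].astype('float32')))
m=(Z>.010)&(Z<.026)&(abs(W[...,0]-.6)<.2)&(abs(W[...,1]-.22)<.16); q=W[m];print("foot",m.sum(),q.mean(0),cv2.minAreaRect(q[:,:2].astype('float32')))
```

```text
7.6667 [ 0.5472 -0.2201  0.351 ] 20.791489176401274
2066 ((0.5586414337158203, -0.28953683376312256), (0.012074601836502552, 0.1247163712978363), 21.614604949951172) 0.23732306885855595
1759 ((0.5607424974441528, -0.29461830854415894), (0.012066992931067944, 0.11146807670593262), 21.5135555267334) 0.23746363342469437
310 [0.5974 0.2477 0.2284] ((0.5951703190803528, 0.25137779116630554), (0.16917793452739716, 0.03163602575659752), 10.833966255187988)
198 [0.6601 0.2657 0.2475] ((0.6601067781448364, 0.2654206156730652), (0.03877737373113632, 0.03868948295712471), 1.4575772285461426)
98 [0.5668 0.2377 0.2094] ((0.6005332469940186, 0.245284765958786), (0.1564943790435791, 0.01734611764550209), 10.606963157653809)
foot 2476 [0.58299657 0.23447241 0.01692615] ((0.6310412883758545, 0.222687229514122), (0.27069514989852905, 0.2200605720281601), 14.53792953491211)
```

View pics/w3.png

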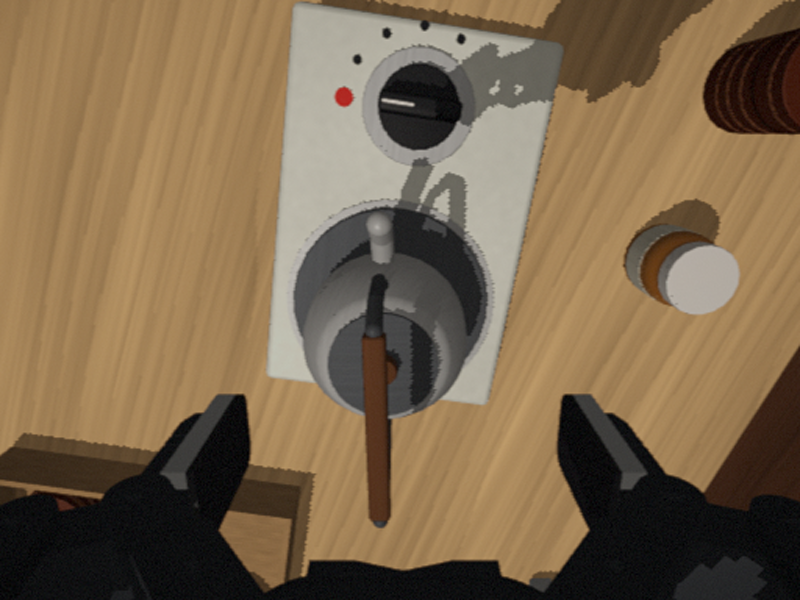

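The wrist view shows the brown bar from (374,337) to (380,523), running vertically in the image. The jaws are almost perpendicular to it.

Run:
```python
from h import *
f=np.load("w3.npz");K,T=f["K"],f["T"];s=.64
a,b=[onplane(K,T,u*s,v*s,.238) for u,v in((374,337),(379.5,523))]; print(a,b,(a+b)/2,np.linalg.norm(a-b),np.degrees(np.arctan2(*(a-b)[1::-1]))-90)
f=np.load("top0.npz");K,T,W=f["K"],f["T"],f["W"]
c=[onplane(K,T,u*s,v*s,.018) for u,v in((303,281),(328,374),(259,394))]
print(np.round(c,4)); d=c[0]-c[1]; print(np.linalg.norm(d),np.degrees(np.arctan2(d[1],d[0]))); e=c[2]-c[1]; print(np.linalg.norm(e),np.degrees(np.arctan2(e[1],e[0]))-90)
Z=W[...,2]; m=(Z>.2)&(Z<.243)&(W[...,0]>.5)&(W[...,0]<.635)&(abs(W[...,1]-.24)<.05); q=W[m]
for x in np.arange(.505,.635,.01):
    r=q[abs(q[:,0]-x)<.005]
    if len(r): print(x.round(3),len(r),r[:,1].mean().round(4),r[:,2].mean().round(4))
r=q[q[:,2]>.205];k=np.polyfit(r[:,0],r[:,1],1);print(k,np.degrees(np.arctan(k[0])))
```

```text
[ 0.54114214 -0.24267916  0.238     ] [ 0.58076389 -0.34351421  0.238     ] [ 0.56095301 -0.29309668  0.238     ] 0.10834016115209245 21.451667901763145
[[0.6986 0.1986 0.018 ]
 [0.5111 0.1502 0.018 ]
 [0.4745 0.2879 0.018 ]]
0.193639543905472 14.481791469313366
0.14244802686045416 14.899171050211365
0.515 16 0.2286 0.2357
0.525 26 0.2293 0.222
0.535 27 0.2327 0.2089
0.545 27 0.2353 0.209
0.555 30 0.2382 0.2147
0.565 30 0.2407 0.2254
0.575 27 0.2433 0.229
0.585 21 0.246 0.2291
0.595 27 0.2484 0.2289
0.605 28 0.2515 0.2285
0.615 28 0.2539 0.229
0.625 28 0.2565 0.229
[0.263488   0.09184551] 14.761249806869138
```

Stand yaw is 14.7° and the seat is at (0.539,0.234,0.210), from both the cap and the strip. The kettle bar centre is at (0.561,-0.293) with yaw 21.5°, and its measured length of 108.3 mm fits the given 108. I'll grip 28 mm off the middle, towards the kettle's -y.

Request:
{"fn": "apply_moves", "kwargs": {"targets": [[[0.15,-0.62,0,0.7,1],[0.15,-0.62,0,0,1],[0.15,-0.62,0,0,1],[0.15,-0.61,0,0,1],[0,0,-0.8,0,1],[0,0,-0.5,0,1],[0,0,0,0,1],[0,0,0,0,1]]]}}

```text
clock: 8.38
eef_pos: [0.5707, -0.3182, 0.2983]
tool_rot: [0.563, 0.826, -0.0, -0.002]
ft_force: [0.6, -1.2, 0.5]
grip_width: 0.0856
grasp_force: 0.0
```

Request:
{"fn": "apply_moves", "kwargs": {"targets": [[[0,0,-0.6,0,1],[0,0,-0.6,0,1],[0,0,-0.48,0,1],[0,0,0,0,1],[0,0,0,0,1]]]}}

```text
clock: 8.8
eef_pos: [0.5716, -0.3186, 0.2337]
tool_rot: [0.563, 0.826, 0.0, 0.0]
ft_force: [0.4, -0.8, 0.8]
grip_width: 0.0857
grasp_force: 0.0
```

Request:
{"fn": "apply_moves", "kwargs": {"targets": [[[0,0,0,0,-1],[0,0,0,0,-1],[0,0,0,0,-1],[0,0,0,0,-1],[0,0,0,0,-1],[0,0,0,0,-1],[0,0,0,0,-1],[0,0,0,0,-1]]]}}

```text
clock: 9.47
eef_pos: [0.5712, -0.3195, 0.2328]
tool_rot: [0.564, 0.826, -0.0, 0.0]
ft_force: [-1.0, -0.5, 2.7]
grip_width: 0.0108
grasp_force: 59.1
```

Gripped at about 11 mm on the 12 mm bar. Lifting gently.

Request:
{"fn": "apply_moves", "kwargs": {"targets": [[[0,0,0.15,0,-1],[0,0,0.25,0,-1],[0,0,0.35,0,-1],[0,0,0.35,0,-1],[0,0,0.35,0,-1],[0,0,0.25,0,-1],[0,0,0,0,-1],[0,0,0,0,-1]]]}}

```text
clock: 10.13
eef_pos: [0.5718, -0.3192, 0.3006]
tool_rot: [0.564, 0.826, 0.0, 0.0]
ft_force: [0.6, -0.2, -4.5]
grip_width: 0.0106
grasp_force: 58.6
```

Run:
```python
from h import *
o=get_obs();print(o['ft_torque'],o['eef_pos'])
p,W,K,T=shot("scene"); np.savez("s1.npz",p=p,W=W,K=K,T=T); cv2.imwrite("pics/s1.png",cv2.resize(p[150:330,60:300],(800,600),interpolation=cv2.INTER_CUBIC))
```

```text
[-0.11942476 -0.01919212  0.04853344] [ 0.57184514 -0.31919988  0.30062569]
```

View pics/s1.png

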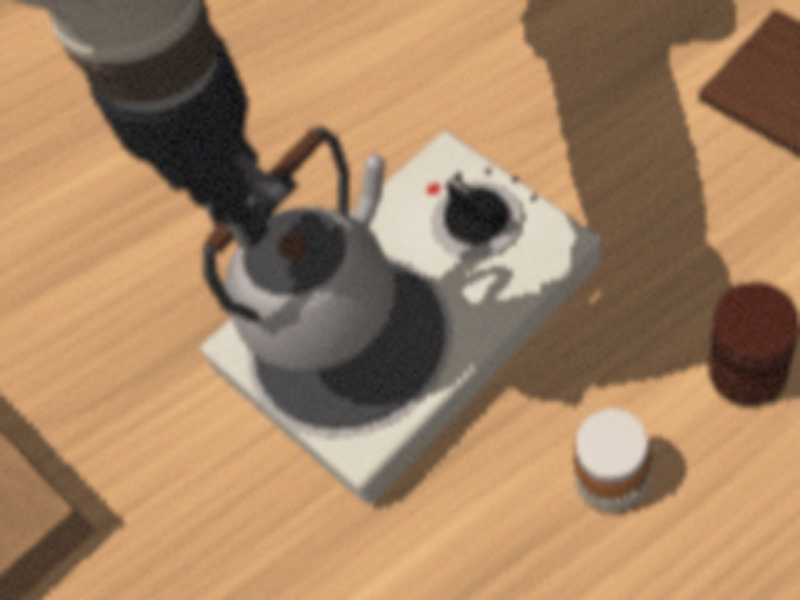

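Held level at 4.5 N and 68 mm up, so it clears the knob. I'll carry it to a point 110 mm in front of the hook.

Request:
{"fn": "apply_moves", "kwargs": {"targets": [[[-0.04,0.15,0,0,-1],[-0.08,0.3,0,-0.4,-1],[-0.12,0.45,0,-0.4,-1],[-0.15,0.58,0,-0.4,-1],[-0.15,0.58,0,-0.4,-1],[-0.15,0.58,0,-0.4,-1],[-0.15,0.58,0,-0.4,-1],[-0.15,0.58,0,-0.4,-1]]]}}

```text
clock: 10.85
eef_pos: [0.5305, -0.1654, 0.2992]
tool_rot: [0.584, 0.812, -0.0, -0.001]
ft_force: [0.3, 0.6, -4.5]
grip_width: 0.0105
grasp_force: 58.6
```

Request:
{"fn": "apply_moves", "kwargs": {"targets": [[[-0.15,0.58,0,-0.4,-1],[-0.15,0.58,0,-0.4,-1],[-0.15,0.58,0,-0.4,-1],[-0.15,0.58,0,-0.4,-1],[-0.15,0.58,0,-0.4,-1],[-0.15,0.58,0,-0.4,-1],[-0.15,0.58,0,-0.4,-1],[-0.15,0.58,0,-0.4,-1]]]}}

```text
clock: 11.52
eef_pos: [0.4822, 0.0198, 0.2994]
tool_rot: [0.606, 0.795, -0.001, -0.001]
ft_force: [0.2, -0.0, -5.6]
grip_width: 0.0109
grasp_force: 58.6
```

Request:
{"fn": "apply_moves", "kwargs": {"targets": [[[-0.15,0.58,0,-0.4,-1],[-0.15,0.58,0,-0.3,-1],[-0.15,0.58,0,0,-1],[-0.12,0.45,0,0,-1],[-0.08,0.3,0,0,-1],[-0.04,0.15,0,0,-1],[0,0,0,0,-1],[0,0,0,0,-1]]]}}

```text
clock: 12.18
eef_pos: [0.4558, 0.1238, 0.2999]
tool_rot: [0.611, 0.792, -0.001, 0.0]
ft_force: [-0.4, -0.2, -5.1]
grip_width: 0.0108
grasp_force: 58.6
```

Run:
```python
from h import *
o=get_obs(); m=R.from_quat(o["tool_rot"]).as_matrix(); print(o["clock"],o["eef_pos"].round(4),np.degrees(np.arctan2(m[1,1],m[0,1])),o["joint_pos"].round(2))
p,W,K,T=shot("wrist"); np.savez("w4.npz",p=p,W=W,K=K,T=T); cv2.imwrite("pics/w4.png",cv2.resize(p,(800,600),interpolation=cv2.INTER_CUBIC))
```

```text
12.1833 [0.4558 0.1238 0.2999] 14.730204302369053 [ 0.27  0.17  0.05  1.45 -0.    1.58]
```

View pics/w4.png

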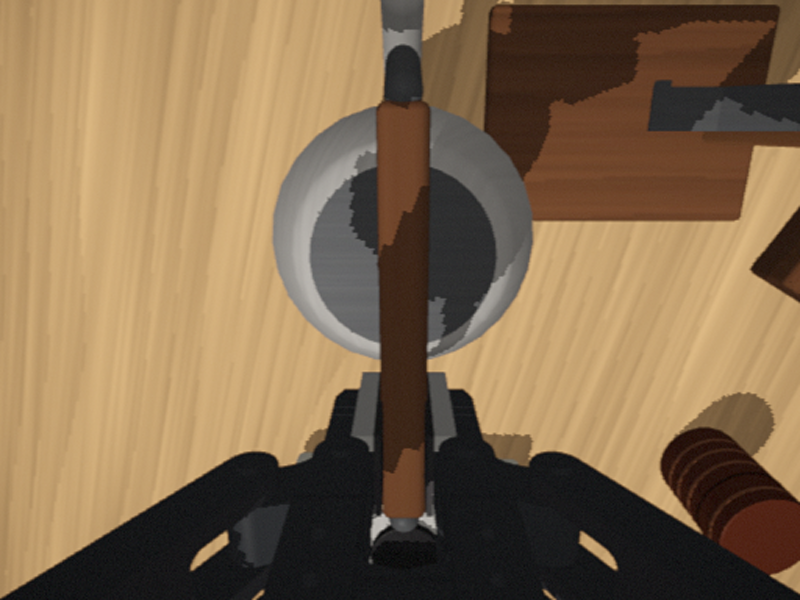

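The wrist view shows the bar held level and vertical in the image, from (403,103) to (403,517). The hook strip starts at its tip, (652-668, 82-131), and runs right along v≈107.

Run:
```python
from h import *
f=np.load("w4.npz");K,T,W=f["K"],f["T"],f["W"];s=.64
a,b=[onplane(K,T,u*s,v*s,.305) for u,v in((403,103),(404,517))]; mid=(a+b)/2; print(a,b,mid,np.linalg.norm(a-b),np.degrees(np.arctan2(*(a-b)[1::-1]))-90)
Z=W[...,2]
q=W[(Z>.26)&(Z<.33)&(abs(W[...,0]-mid[0])<.05)&(abs(W[...,1]-mid[1])<.06)]; print("bar z",np.percentile(q[:,2],[10,50,90]))
m=(Z>.203)&(Z<.243)&(W[...,0]>.5)&(abs(W[...,1]-.24)<.05);q=W[m]
ex=np.array([np.cos(np.radians(14.7)),np.sin(np.radians(14.7))]);ey=np.array([-ex[1],ex[0]])
d=q[:,:2]-np.array([.5391,.2338]); x,y=d@ex,d@ey
for t in np.arange(-.03,.06,.008):
    k=abs(x-t)<.004
    if k.sum(): print(t.round(3),k.sum(),y[k].min().round(4),y[k].max().round(4),np.median(q[k,2]).round(4))
e=mid[:2]-np.array([.5391,.2338]);print("bar rel hook",e@ex,e@ey,"tcp rel",(get_obs()['eef_pos'][:2]-mid[:2])@ex,(get_obs()['eef_pos'][:2]-mid[:2])@ey)
```

```text
[0.43538707 0.20265537 0.305     ] [0.46267653 0.10006774 0.305     ] [0.4490318  0.15136155 0.305     ] 0.10615524032195457 14.896347270782499
bar z [0.3024822  0.30472445 0.32549123]
-0.022 361 -0.0091 0.0067 0.2371
-0.014 11 -0.008 0.0063 0.2115
-0.006 263 -0.0091 0.0068 0.2099
0.002 389 -0.0091 0.0068 0.2099
0.01 437 -0.0091 0.0067 0.2101
0.018 682 -0.0091 0.0067 0.2162
0.026 706 -0.0091 0.0067 0.2248
0.034 14 -0.0091 0.0003 0.2286
bar rel hook -0.10803947743171195 -0.056884527980852556 tcp rel -0.0002751887189974783 -0.028717375763689778
```

Measurements agree within 1 mm. Next: shift sideways and lower to a bar height of 0.255, then slide in over the tip.

Request:
{"fn": "apply_moves", "kwargs": {"targets": [[[-0.05,0.2,-0.16,0,-1],[-0.08,0.3,-0.26,0,-1],[-0.1,0.36,-0.28,0,-1],[-0.08,0.3,-0.26,0,-1],[-0.05,0.2,-0.16,0,-1],[0,0,0,0,-1],[0,0,0,0,-1],[0,0,0,0,-1]]]}}

```text
clock: 12.9
eef_pos: [0.4423, 0.1781, 0.2559]
tool_rot: [0.611, 0.792, 0.0, 0.0]
ft_force: [1.1, 0.2, -5.5]
grip_width: 0.0107
grasp_force: 58.7
```

Request:
{"fn": "apply_moves", "kwargs": {"targets": [[[0.15,0.04,0,0,-1],[0.3,0.08,0,0,-1],[0.4,0.105,0,0,-1],[0.45,0.12,0,0,-1],[0.45,0.12,0,0,-1],[0.4,0.105,0,0,-1],[0.3,0.08,0,0,-1],[0.15,0.04,0,0,-1]]]}}

```text
clock: 13.57
eef_pos: [0.5484, 0.206, 0.2556]
tool_rot: [0.611, 0.791, 0.001, 0.001]
ft_force: [-0.0, 0.1, -4.1]
grip_width: 0.0106
grasp_force: 58.7
```

Request:
{"fn": "apply_moves", "kwargs": {"targets": [[[0,0,0,0,-1],[0,0,0,0,-1],[0,0,0,0,-1]]]}}

```text
clock: 13.82
eef_pos: [0.5453, 0.2057, 0.2555]
tool_rot: [0.611, 0.792, -0.0, -0.0]
ft_force: [-0.1, -0.1, -4.6]
grip_width: 0.0104
grasp_force: 58.7
```

Run:
```python
from h import *
p,W,K,T=shot("wrist"); np.savez("w5.npz",p=p,W=W,K=K,T=T); cv2.imwrite("pics/w5.png",cv2.resize(p,(800,600),interpolation=cv2.INTER_CUBIC))
```

View pics/w5.png

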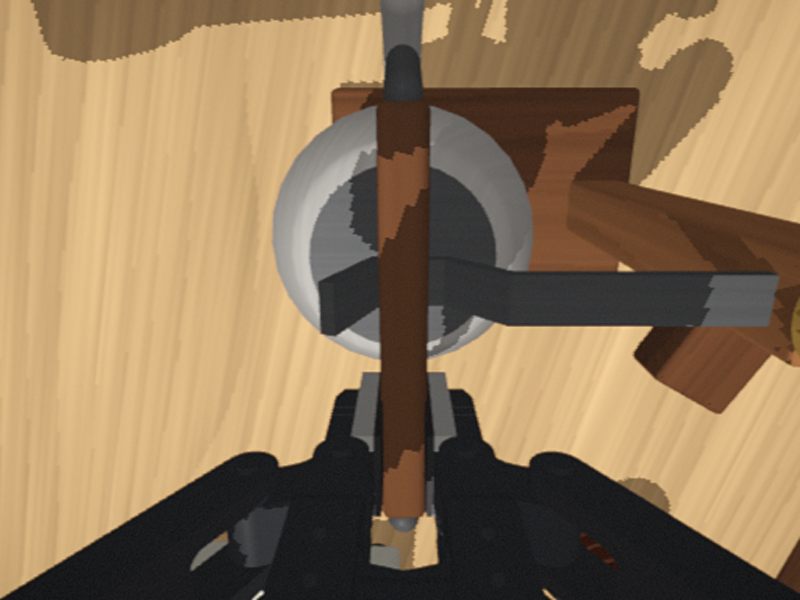

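The bar is over the hook's valley: the strip passes beneath it, with its tip at (325,305) to the left and the slope to the right. Lowering.

Request:
{"fn": "apply_moves", "kwargs": {"targets": [[[0,0,-0.15,0,-1],[0,0,-0.2,0,-1],[0,0,-0.2,0,-1],[0,0,-0.15,0,-1],[0,0,-0.1,0,-1],[0,0,-0.1,0,-1],[0,0,-0.05,0,-1],[0,0,0,0,-1]]]}}

```text
clock: 14.53
eef_pos: [0.5456, 0.206, 0.2168]
tool_rot: [0.611, 0.792, -0.0, -0.0]
ft_force: [0.2, 0.4, -5.2]
grip_width: 0.0105
grasp_force: 58.7
```

Request:
{"fn": "apply_moves", "kwargs": {"targets": [[[0,0,-0.03,0,-1],[0,0,-0.03,0,-1],[0,0,0,0,-1],[0,0,0,0,-1]]]}}

```text
clock: 14.87
eef_pos: [0.5459, 0.2061, 0.2153]
tool_rot: [0.611, 0.792, 0.0, 0.0]
ft_force: [0.3, -0.7, -5.4]
grip_width: 0.0104
grasp_force: 58.7
```

Request:
{"fn": "apply_moves", "kwargs": {"targets": [[[0,0,-0.03,0,-1],[0,0,-0.02,0,-1],[0,0,0,0,-1],[0,0,0,0,-1]]]}}

```text
clock: 15.2
eef_pos: [0.5462, 0.2061, 0.2144]
tool_rot: [0.611, 0.792, 0.001, 0.001]
ft_force: [-1.8, -1.6, 4.3]
grip_width: 0.0106
grasp_force: 59.8
```

The bar is seated: wrist force went from -5.4 to +4.3 N at TCP z = 0.2144. I'll ease off slightly and open gradually.

Request:
{"fn": "apply_moves", "kwargs": {"targets": [[[0,0,0.012,0,-1],[0,0,0,0,-1],[0,0,0,0,-0.6],[0,0,0,0,-0.5],[0,0,0,0,-0.4],[0,0,0,0,-0.3],[0,0,0,0,-0.2],[0,0,0,0,-0.2]]]}}

```text
clock: 15.87
eef_pos: [0.5459, 0.2061, 0.2134]
tool_rot: [0.611, 0.792, -0.0, -0.0]
ft_force: [-0.1, -0.5, 0.3]
grip_width: 0.0344
grasp_force: 0.0
```

Request:
{"fn": "apply_moves", "kwargs": {"targets": [[[0,0,0,0,0.1],[0,0,0,0,0.1],[0,0,0,0,0.1],[0,0,0.2,0,0.1],[0,0,0.4,0,0.1],[0,0,0.6,0,0.1],[0,0,0.8,0,0.1],[0,0,0.8,0,0.1]]]}}

```text
clock: 16.53
eef_pos: [0.5453, 0.2059, 0.3268]
tool_rot: [0.611, 0.792, -0.001, -0.0]
ft_force: [0.6, 0.7, -0.8]
grip_width: 0.0467
grasp_force: 0.0
```

Request:
{"fn": "apply_moves", "kwargs": {"targets": [[[0,0,0.8,0,0.1],[0,0,0,0,0.1],[0,0,0,0,0.1],[0,0,0,0,0.1],[0,0,0,0,0.1],[0,0,0,0,0.1],[0,0,0,0,0.1],[0,0,0,0,0.1]]]}}

```text
clock: 17.2
eef_pos: [0.5456, 0.206, 0.3567]
tool_rot: [0.611, 0.792, -0.001, -0.0]
ft_force: [0.4, 0.1, 0.2]
grip_width: 0.0467
grasp_force: 0.0
```

Run:
```python
from h import *
S=[shot("scene")[0]]
p,W,K,T=shot("wrist")
for i in range(10): S.append(shot("scene")[0])
print(get_obs()["clock"],[round(float(np.abs(S[-1].astype(int)-s).mean()),3) for s in S])
cv2.imwrite("pics/f.png",np.hstack([cv2.resize(p,(400,300)),cv2.resize(S[-1][90:270,230:470],(400,300))]))
Z=W[...,2];ex=np.array([np.cos(np.radians(14.7)),np.sin(np.radians(14.7))]);ey=np.array([-ex[1],ex[0]])
d=W[...,:2]-np.array([.539,.2333]);x,y=d@ex,d@ey
hsv=cv2.cvtColor(p,cv2.COLOR_BGR2HSV)
m=(abs(x)<.03)&(abs(y)<.08)&(Z>.2)&(Z<.23)&(hsv[...,1]>90);print(m.sum(),np.percentile(x[m],[2,98]),np.percentile(y[m],[1,99]),np.median(Z[m]))
for t in(-.04,-.02,.02,.04):
    k=m&(abs(y-t)<.006); print(t,k.sum(),np.median(x[k]),np.median(Z[k]))
```

```text
17.8 [2.062, 2.031, 2.036, 2.029, 2.018, 2.013, 2.02, 2.015, 2.02, 2.015, 0.0]
1985 [-0.00499582  0.00591446] [-0.05222907  0.05297714] 0.2195733364534294
-0.04 191 -0.0001482181397228048 0.21941524039733806
-0.02 193 0.0006331775489710205 0.21959711202821952
0.02 237 0.0005860639926493997 0.2195906800918463
0.04 252 0.0005626766959151843 0.219713748864432
```

View pics/f.png

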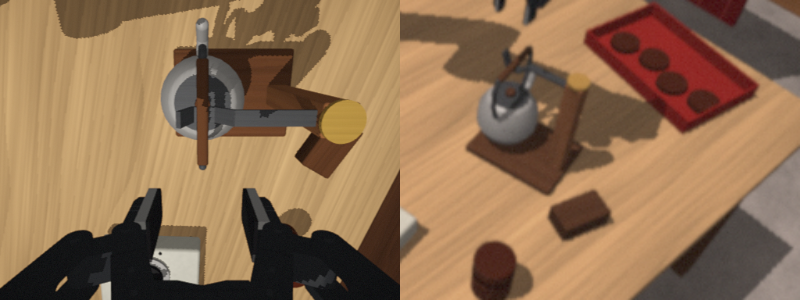

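The kettle hangs level and still with the bar centred within 1 mm in the hook (left strip crossing at (200,117)). The gripper is well clear, so I'm handing in.

```bash
python3 -c "
from workcell import order; print(order.job_done())"
```

```text
the job is handed in; nothing more can be done
None
```

The job is handed in: the knob is back at its zero stop, and the kettle hangs level and still with the bar within 1 mm of the middle of the hook's seat. The caddy, jar and block were not touched, and the job took about 18 s of the 72 s.

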